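# Show the helper which lid fits the pot

### The job

A helper is about to cover the empty aluminium pot and has three loose lids to choose from: show which one goes on it. Point down at the lid that fits, with the fingertips just above its knob (within 5 cm), and keep pointing for at least two seconds; then point in the same way just above the middle of the pot's mouth for at least two seconds; then draw the hand back at least 20 cm from the pot and from all the lids so that the helper can reach in. Only point: touch and move nothing, and do not hover low over the knobs of the two lids that do not fit.

Things in the scene. Friction and masses are not known exactly. Their poses are not given: they have to be found in the camera images.
- pot: the only pot on the ledge: aluminium, empty, uncovered, standing upright, 160 mm across its rolled rim, 92 mm high, wall 3 mm, with two loop handles of the same metal at 73 mm height reaching 111 mm from its axis along its own y and -y. Origin: centre of its underside, z up
- pot_mouth (a point): the middle of the pot's open mouth, level with the rim, 92 mm above the ledge; z up
- lid_small: an aluminium pot lid lying flat on the ledge, rim down and knob up: 122 mm across, a low dome 23 mm high with a round black knob 36 mm across in the middle, knob top 45 mm above the ledge. Origin: centre of its underside, z up. Too small: it would fall into the pot.
- knob_small (a point): the middle of the top of the knob of the small lid (122 mm across), 45 mm above the ledge; z up. Too small: it would fall into the pot.
- lid_middle: an aluminium pot lid lying flat on the ledge, rim down and knob up: 168 mm across, a low dome 23 mm high with a round black knob 36 mm across in the middle, knob top 45 mm above the ledge. Origin: centre of its underside, z up. Its rim is made to slip over the 160 mm rim of the pot.
- knob_middle (a point): the middle of the top of the knob of the middle lid (168 mm across), 45 mm above the ledge; z up. Its rim is made to slip over the 160 mm rim of the pot.
- lid_large: an aluminium pot lid lying flat on the ledge, rim down and knob up: 214 mm across, a low dome 23 mm high with a round black knob 36 mm across in the middle, knob top 45 mm above the ledge. Origin: centre of its underside, z up. Far too large for the pot.
- knob_large (a point): the middle of the top of the knob of the large lid (214 mm across), 45 mm above the ledge; z up. Far too large for the pot.
- mortar: bystander: wooden mortar like a squat goblet, 152 mm across, 150 mm high, open at the top, upright. Origin: centre of its underside
- pestle: bystander: wooden pestle lying on the ledge, 220 mm long along its x, ends 44 mm thick. Origin: on the ledge under its middle. Farther off along the ledge (beyond 0.8 m from the robot) stand a stove, a low row of firewood and a basin, all under 0.21 m high; beside and behind the robot a jerrycan on its right and a bucket on its left, under 0.28 m high
- ladle: bystander: stainless steel ladle lying on the ledge, bowl 82 mm across and 30 mm high centred 115 mm along +x, handle along -x to 169 mm, highest point 41 mm. Origin: on the ledge
- sieve: bystander: green plastic sieve, round, 194 mm across (231 mm over its two lugs along x), 57 mm high, open side up. Origin: centre of its underside
- plate_lower: bystander: lower of two stacked white enamel plates with a blue rim, 221 mm across, 22 mm high. Origin: centre of its underside
- plate_upper: bystander: the same plate nested on the lower one; top of the stack 27 mm above the ledge. Origin: centre of its underside
- mug: bystander: white enamel mug with a blue rim, 82 mm across, 80 mm high, handle at its +y out to 74 mm. Origin: centre of its underside

How it is judged:
By the outcome, as a careful person would: the job done as asked, in the order asked, and still so for the second after the job is handed in, with the robot touching nothing.
It also fails if it takes over 48 s, if anything falls off the work surface, if the arm or the gripper's body presses on something with over 40 N, if the wrist force passes 120 N, or if a joint passes its speed limit or range.

### The arm

A 7-joint arm with a two-finger parallel gripper is mounted at the origin on the work surface. World frame = base frame: x ahead of the robot, y to its left, z up, the work surface at z = 0. Lengths are in m, angles in degrees, forces in N, time in s.
With the tool pointing down it reaches from about 0.425 to 0.875 m from the base axis. Payload 4.7 kg.
Tool frame: the origin (TCP) lies at the centre of the arm's flange, where the gripper is bolted on; the fingertips stand 182 mm ahead of it and the grasp point (between the pads) lies 164 mm ahead of it; z points along the fingers, x is the direction in which the jaws open and shut, and the axes are right-handed (so a half turn about z gives the same grasp; the last joint's range is limited). The gripper opens to 87 mm and grips with 3 to 60 N. Pads are 19 mm wide; open, the fingers measure 117 mm over their backs; the gripper's body (75 mm by 190 mm) begins 51 mm behind the grasp point.
Start: joints at [71.11, 18.392, -4.016, 83.108, 1.295, 78.541, -3.26], TCP at [0.219, -0.612, 0.405] pointing down, gripper open.
Joint ranges: [-163.93, 163.93], [-17.29, 119.83], [-79.2, 71.16], [3.27, 140.29], [-89.18, 269.18], [5.43, 117.66], [-154.24, 154.24]. Speed limits (degrees/s): [147.25, 147.25, 180, 180, 180, 180, 180].

### API

Orientations are given as [roll, pitch, yaw] about the fixed x, y, z axes, in that order (R = Rz(yaw) Ry(pitch) Rx(roll)).
In Python, from cell import env gives the robot as it stands. The module is installed in compiled form; this text tells all that it offers.
- The arm moves only by the tool carry_out, never from a script. Its argument "increments" is a list of rows, each a list of 5 numbers: the shift along the world's x, y, z in m, then the turn about the world's z in degrees, then the gripper's target within -1 to 1 (shut at 1, half-way at 0, fully open at -1). In form: [[dx, dy, dz, spin, jaw], ...]. A call has 1 to 20 rows; each row is the pose to reach, as a shift and turn from the pose commanded when the call began; what a row does not reach only later rows make up. A row lasts 1/10 s, in which the tool goes at most 50 mm and 8.59 degrees, less where a joint would pass 70% of its speed; a pose out of reach is approached as far as the arm can. A call with a gripper value outside its range is refused whole. The fingers move at their own pace and stop on an object; "grip_force" is the grip in N (left out, the last holds). Time passes only in rows, so rows that repeat a pose let the fingers close. It gives the time, the measured TCP pose, the force and the opening at its end, in the units of the state.
- env.get_obs(): the state, without advancing time (a new reading comes with each control period).
- env.read_camera(name): name is "scene" or "top" or "wrist"; returns (picture, depth): 480x640x3 uint8, red, green, blue; 480x640 float32, m along the optical axis (not along the pixel's ray), 0 where there is no reading.
- env.get_calibration(name): a dict with "K" (3x3 intrinsics, pixels), "camera_from_world" (4x4, takes a point from world to camera coordinates); the wrist camera has in their place "T_tool_cam" (4x4, takes a point from camera to tool coordinates, whose origin is the TCP and whose axes are the tool frame's). Camera axes: x right, y down, z forward; pixel columns grow to the right and rows downward; lengths in m; the calibration is good to about 2 mm. A picture is of the moment at which its call begins: read the wrist's pose just before it. get_calibration takes no time and is no camera call.
- env.sign_off(): hands the job in, once; it reports no verdict.
The state is a dict: "time_s": time; "qpos": joint angles; "joint_velocities": joint speeds; "effort": joint torques, N m; "tool_pos": TCP position; "tool_rot": TCP orientation; "force": force on the tool from outside, world axes, zero at the start; "wrist_torque": the same for the moment, N m; "grip_width": finger opening in m.
Only numpy, scipy, OpenCV 4.12 (cv2) and the standard library are available. Lean on these libraries where they do the work, as an engineer would, in place of code of your own. Each camera call takes 0.05 s, during which the arm holds its last target.

## Working session

There is one attempt and no reset: what is moved stays moved. The work goes in short steps, Python scripts to look and compute and a tool call to move; the robot and the scene stay as the last step left them, time stands still between calls to the robot, and variables do not carry over. Pictures are saved under pics/ and viewed, and the job is handed in when it is done.

Besides the shell and the picture viewer there is one more tool, called after "Request:" as name([rows], argument=value, ...), one row to a line, values as JSON. carry_out: Moves the arm, as the interface text tells. Its arguments: {"type":"object","properties":{"increments":{"type":"array"},"grip_force":{"type":"number"}},"required":["increments"]}

```bash
mkdir -p pics
python3 - <<'E'
from cell import env
import cv2,numpy as np
o=env.get_obs();print({k:np.round(o[k],3) for k in('time_s','tool_pos','tool_rot','qpos','grip_width')})
for n in('scene','top'):
    p,d=env.read_camera(n);cv2.imwrite(f'pics/{n}1.png',p[:,:,::-1]);np.savez(f'{n}1.npz',p=p,d=d)
    c=env.get_calibration(n);print(n,np.round(c['K'],1),np.round(c['camera_from_world'],3))
E
```

```text
{'time_s': np.float64(0.0), 'tool_pos': array([ 0.219, -0.612,  0.404]), 'tool_rot': array([ 1.79995e+02,  1.13000e-01, -7.03010e+01]), 'qpos': array([71.11 , 18.441, -4.016, 83.175,  1.294, 78.542, -3.261]), 'grip_width': np.float64(0.087)}
scene [[552.2   0.  320.9]
 [  0.  552.2 241.3]
 [  0.    0.    1. ]] [[-0.787  0.617  0.009  0.441]
 [ 0.406  0.529 -0.746 -0.175]
 [-0.465 -0.583 -0.666  1.806]
 [ 0.     0.     0.     1.   ]]
top [[512.6   0.  318.3]
 [  0.  512.6 243.6]
 [  0.    0.    1. ]] [[ 2.100e-02 -1.000e+00  9.000e-03  1.000e-03]
 [-9.970e-01 -2.200e-02 -7.500e-02  5.400e-01]
 [ 7.600e-02 -8.000e-03 -9.970e-01  1.689e+00]
 [ 0.000e+00  0.000e+00  0.000e+00  1.000e+00]]
```

View pics/scene1.png

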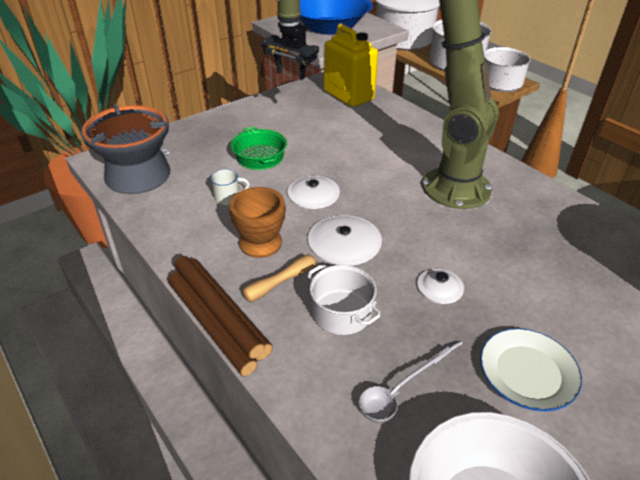

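View pics/top1.png

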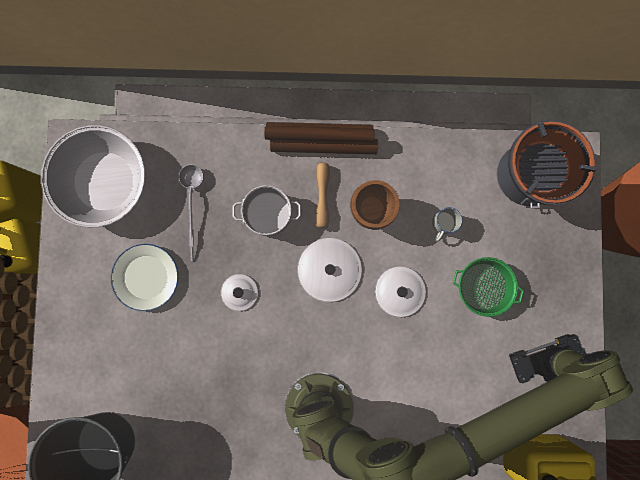

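The top view shows the small lid near (239,293), the large one near (330,269) and the middle one near (401,291). The pot is near (266,210). I'll measure their positions and diameters.

```bash
cat > h.py <<'E'
import numpy as np
from cell import env
def ray(name,uv,z):
    c=env.get_calibration(name);T=np.array(c['camera_from_world']);K=np.array(c['K'])
    R=T[:3,:3];o=-R.T@T[:3,3];d=R.T@np.linalg.inv(K)@np.array([*uv,1.]);return o+d*(z-o[2])/d[2]
E
python3 - <<'E'
from h import *
import cv2
for n,knobs,pot in(('top',dict(small=(238,293),large=(330,269),mid=(403,292)),(266,210)),('scene',dict(mid=(313,183),large=(344,230),small=(441,276)),None)):
    p=np.load(n+'1.npz')['p'];g=p.max(2)
    for k,(u,v) in knobs.items():
        w=14;m=np.zeros_like(g);m[v-w:v+w,u-w:u+w]=(g[v-w:v+w,u-w:u+w]<70)
        nn,l,s,c=cv2.connectedComponentsWithStats(m)
        i=1+np.argmax(s[1:,4]);print(n,k,s[i],np.round(c[i],1),np.round(ray(n,c[i],.038),3))
        if n=='top':
            hsv=cv2.cvtColor(p,cv2.COLOR_RGB2HSV)
            m=((hsv[...,2]>165)&(hsv[...,1]<30)).astype(np.uint8)
            cs,_=cv2.findContours(m,cv2.RETR_EXTERNAL,cv2.CHAIN_APPROX_NONE)
            for q in cs:
                if cv2.contourArea(q)>300 and cv2.pointPolygonTest(q,(u,v),False)>0:
                    e=cv2.fitEllipse(q);print('  rim',np.round(e[0],1),np.round(e[1],1),np.round(ray(n,e[0],.008),3),np.round(np.mean(e[1])/512.6*1.66,3))
p=np.load('top1.npz')['p'];d=np.load('top1.npz')['d']
from h import env
c=env.get_calibration('top');T=np.array(c['camera_from_world']);K=np.array(c['K'])
vs,us=np.mgrid[170:250,220:310];z=d[170:250,220:310]
X=np.stack([(us-K[0,2])/K[0,0]*z,(vs-K[1,2])/K[1,1]*z,z],-1)-T[:3,3];W=X@T[:3,:3]
m=(W[...,2]>.08)&(W[...,2]<.11);q=W[m];print('pot n',m.sum(),q.min(0),q.max(0),cv2.minEnclosingCircle(q[:,:2].astype(np.float32)))
m=(W[...,2]>.06)&(W[...,2]<.11);print('hand',W[m].min(0),W[m].max(0))
# other view of the pot rim
crop=cv2.resize(p[160:330,210:450],None,fx=3,fy=3,interpolation=cv2.INTER_CUBIC);cv2.imwrite('pics/crop.png',crop[:,:,::-1])
E
```

```text
top small [233 288  10  10  80] [237.7 292.4] [0.373 0.273 0.038]
top large [325 265  10  10  77] [329.7 269.2] [ 0.455 -0.026  0.038]
  rim [329.  269.3] [62.7 62.8] [ 0.456 -0.025  0.008] 0.203
top mid [397 287  10  10  79] [401.8 291.6] [ 0.387 -0.264  0.038]
  rim [399.8 291.2] [48.7 49.6] [ 0.388 -0.262  0.008] 0.159
scene mid [308 180  10   6  43] [312.3 182.3] [ 0.386 -0.267  0.038]
scene large [339 226  11   8  64] [343.8 229.5] [ 0.455 -0.029  0.038]
scene small [435 272  13   9  91] [441.1 275.9] [0.373 0.271 0.038]
pot n 357 [0.56117828 0.07821888 0.08000471] [0.72057345 0.29051032 0.10092134] ((0.6388717889785767, 0.18456323444843292), 0.10852068662643433)
hand [0.56117828 0.07475045 0.06018426] [0.72057345 0.29322708 0.10092134]
```

View pics/crop.png

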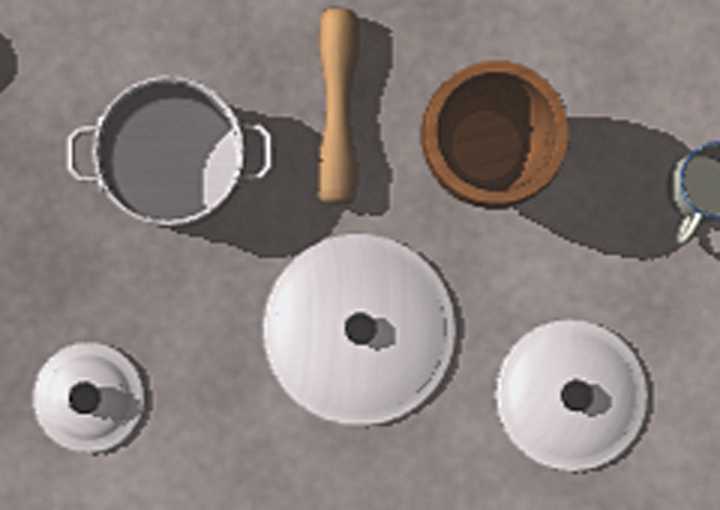

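The lids' diameters come out in a clear order, so the one that fits is the middle lid, at (0.387, -0.265). The pot's mouth is at (0.640, 0.184). I'll move above the middle lid with the fingers shut.

Request:
carry_out([
  [0.004,0.008,0.002,1,1],
  [0.012,0.024,0.004,3,1],
  [0.022,0.045,0.006,5,1],
  [0.032,0.066,0.006,7,1],
  [0.042,0.087,0.006,9,1],
  [0.052,0.108,0.006,11,1],
  [0.062,0.129,0.006,13,1],
  [0.072,0.15,0.006,15,1],
  [0.082,0.171,0.006,17,1],
  [0.092,0.192,0.006,19,1],
  [0.102,0.213,0.006,21,1],
  [0.112,0.234,0.006,23,1],
  [0.122,0.255,0.006,25,1],
  [0.132,0.276,0.006,27,1],
  [0.142,0.297,0.006,29,1],
  [0.152,0.316,0.006,31,1],
  [0.16,0.331,0.006,33,1],
  [0.165,0.341,0.006,35,1],
  [0.168,0.347,0.006,36,1],
  [0.168,0.347,0.006,36,1],
])

```text
time_s: 2.1
tool_pos: [0.3874, -0.2645, 0.4108]
tool_rot: [180.0, -0.0, -34.2]
force: [-0.0, -0.0, -0.7]
grip_width: 0.0005
```

Run:
```python
from h import *
import cv2
from scipy.spatial.transform import Rotation as Ro
o=env.get_obs();p,d=env.read_camera('wrist');cv2.imwrite('pics/w1.png',p[:,:,::-1])
c=env.get_calibration('wrist');T=np.array(c['T_tool_cam']);K=np.array(c['K'])
R=Ro.from_euler('xyz',o['tool_rot'],degrees=True).as_matrix()
C=R@T[:3,3]+o['tool_pos'];Rc=R@T[:3,:3]
# predicted pixel of measured knob
x=Rc.T@(np.array([.387,-.265,.038])-C);print('pred',(K@x)[:2]/x[2])
m=(p.max(2)<70).astype(np.uint8);n,l,s,cc=cv2.connectedComponentsWithStats(m)
for i in range(1,n):
    if s[i,4]>300:
        r=Rc@np.linalg.inv(K)@np.array([*cc[i],1]);print(s[i],cc[i],C+r*(.038-C[2])/r[2])
```

```text
pred [320.91302088 218.20989685]
[ 455    0   94   21 1352] [500.46079882   7.88091716] [ 0.61026506 -0.20187891  0.038     ]
[623 172  17  39 458] [632.17248908 190.97161572] [ 0.64068061 -0.40637199  0.038     ]
[302 202  34  35 929] [318.47578041 218.99892357] [ 0.38466587 -0.26433073  0.038     ]
[557 219  53  31 543] [584.6335175  232.32780847] [ 0.58755342 -0.41791281  0.038     ]
[  0 267  15  32 342] [  5.15497076 284.32163743] [ 0.09139345 -0.14436452  0.038     ]
[623 266  17  33 425] [632.68941176 283.97176471] [ 0.60478902 -0.49292584  0.038     ]
[ 156  268  327   32 7545] [320.33439364 282.4907886 ] [ 0.35032053 -0.31806087  0.038     ]
[    0   297   640   183 80885] [315.04552142 404.39525252] [ 0.26738774 -0.43009112  0.038     ]
```

View pics/w1.png

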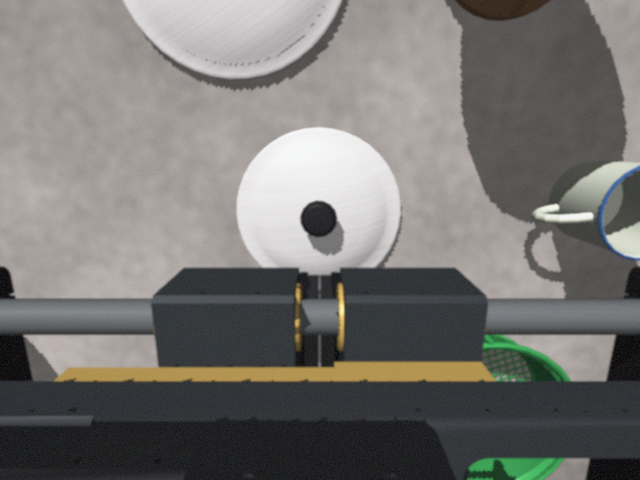

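The wrist view has the middle lid's knob at pixel (318,219), within 3 mm of the earlier measurement. I'll lower until the tips are about 25 mm above it and hold.

Request:
carry_out([
  [-0.001,0,-0.005,0,1],
  [-0.001,0,-0.015,0,1],
  [-0.001,0,-0.03,0,1],
  [-0.001,0,-0.045,0,1],
  [-0.001,0,-0.06,0,1],
  [-0.001,0,-0.075,0,1],
  [-0.001,0,-0.09,0,1],
  [-0.001,0,-0.105,0,1],
  [-0.001,0,-0.12,0,1],
  [-0.001,0,-0.135,0,1],
  [-0.001,0,-0.147,0,1],
  [-0.001,0,-0.154,0,1],
  [-0.001,0,-0.158,0,1],
  [-0.001,0,-0.16,0,1],
  [-0.001,0,-0.16,0,1],
  [-0.001,0,-0.16,0,1],
  [-0.001,0,-0.16,0,1],
  [-0.001,0,-0.16,0,1],
  [-0.001,0,-0.16,0,1],
  [-0.001,0,-0.16,0,1],
])

```text
time_s: 4.15
tool_pos: [0.3861, -0.265, 0.2509]
tool_rot: [180.0, -0.0, -34.3]
force: [0.1, 0.2, 0.2]
grip_width: 0.0003
```

Request:
carry_out([
  [0,0,0,0,1],
  [0,0,0,0,1],
  [0,0,0,0,1],
  [0,0,0,0,1],
  [0,0,0,0,1],
  [0,0,0,0,1],
  [0,0,0,0,1],
  [0,0,0,0,1],
  [0,0,0,0,1],
  [0,0,0,0,1],
  [0,0,0,0,1],
  [0,0,0,0,1],
  [0,0,0,0,1],
  [0,0,0,0,1],
  [0,0,0,0,1],
  [0,0,0,0,1],
  [0,0,0,0,1],
  [0,0,0,0,1],
  [0,0,0,0,1],
  [0,0,0,0,1],
])

```text
time_s: 6.15
tool_pos: [0.3861, -0.265, 0.2508]
tool_rot: [180.0, -0.0, -34.3]
force: [-0.3, -0.5, -0.1]
grip_width: 0.0002
```

Run:
```python
from h import *
import cv2
p,d=env.read_camera('scene');cv2.imwrite('pics/s2.png',p[:,:,::-1])
print(env.get_obs()['tool_pos'],env.get_obs()['time_s'])
```

```text
[ 0.38608814 -0.26496217  0.2507736 ] 6.2
```

View pics/s2.png

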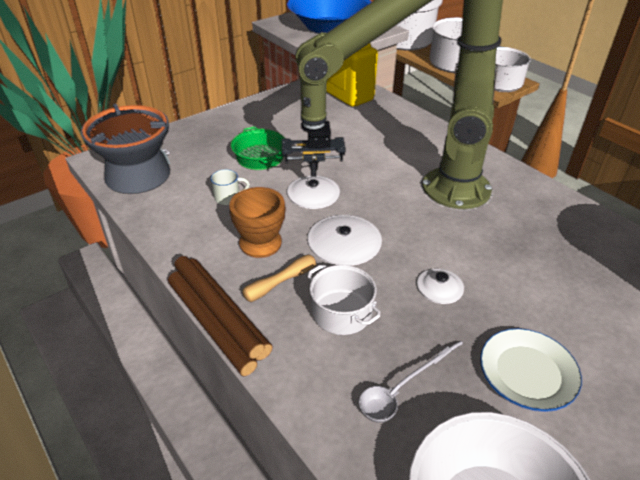

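The fingertips are just above the middle lid's knob (313,178), and nothing has moved. I'll hold a bit longer, rise, and then cross to the pot well above everything.

Request:
carry_out([
  [0,0,0,0,1],
  [0,0,0,0,1],
  [0,0,0,0,1],
  [0,0,0,0,1],
  [0,0,0,0,1],
  [0,0,0.005,0,1],
  [0,0,0.015,0,1],
  [0,0,0.03,0,1],
  [0,0,0.047,0,1],
  [0,0,0.064,0,1],
  [0,0,0.081,0,1],
  [0,0,0.098,0,1],
  [0,0,0.115,0,1],
  [0,0,0.132,0,1],
  [0,0,0.149,0,1],
  [0,0,0.166,0,1],
  [0,0,0.181,0,1],
  [0,0,0.192,0,1],
  [0,0,0.198,0,1],
  [0,0,0.2,0,1],
])

```text
time_s: 8.2
tool_pos: [0.3861, -0.2649, 0.4515]
tool_rot: [180.0, -0.1, -34.3]
force: [0.2, -0.4, 0.3]
grip_width: 0.0005
```

Request:
carry_out([
  [0.005,0.009,0,1,1],
  [0.014,0.025,0,3,1],
  [0.028,0.05,0,6,1],
  [0.043,0.076,0,9,1],
  [0.058,0.103,0,12,1],
  [0.073,0.129,0,15,1],
  [0.088,0.156,0,18,1],
  [0.103,0.182,0,21,1],
  [0.118,0.209,0,24,1],
  [0.133,0.235,0,27,1],
  [0.148,0.262,0,30,1],
  [0.163,0.288,0,33,1],
  [0.178,0.315,0,36,1],
  [0.193,0.341,0,39,1],
  [0.208,0.368,0,42,1],
  [0.223,0.394,0,45,1],
  [0.236,0.417,0,47,1],
  [0.246,0.435,0,49,1],
  [0.252,0.446,0,50,1],
  [0.254,0.449,0,50,1],
])

```text
time_s: 10.2
tool_pos: [0.6396, 0.1867, 0.4501]
tool_rot: [-179.9, 0.1, 15.9]
force: [-0.5, 0.4, -0.1]
grip_width: 0.0005
```

Run:
```python
from h import *
import cv2
from scipy.spatial.transform import Rotation as Ro
o=env.get_obs();print(o['tool_pos'],o['tool_rot'],o['time_s'])
p,d=env.read_camera('wrist');cv2.imwrite('pics/w2.png',p[:,:,::-1])
c=env.get_calibration('wrist');T=np.array(c['T_tool_cam']);K=np.array(c['K'])
R=Ro.from_euler('xyz',o['tool_rot'],degrees=True).as_matrix()
vs,us=np.mgrid[0:480,0:640]
X=np.stack([(us-K[0,2])/K[0,0]*d,(vs-K[1,2])/K[1,1]*d,d],-1)@T[:3,:3].T+T[:3,3]
W=X@R.T+o['tool_pos']
m=(d>0)&(W[...,2]>.084)&(W[...,2]<.1)&(np.hypot(W[...,0]-.64,W[...,1]-.184)<.1)
q=W[m];print(m.sum(),q.min(0),q.max(0),cv2.minEnclosingCircle(q[:,:2].astype(np.float32)))
```

```text
[0.63955794 0.18674763 0.45012085] [-1.79888124e+02  6.50959647e-02  1.59357092e+01] 10.2
2923 [0.55758575 0.12698962 0.08400061] [0.71790493 0.26542088 0.09413365] ((0.6378884315490723, 0.18518970906734467), 0.08054645359516144)
```

View pics/w2.png

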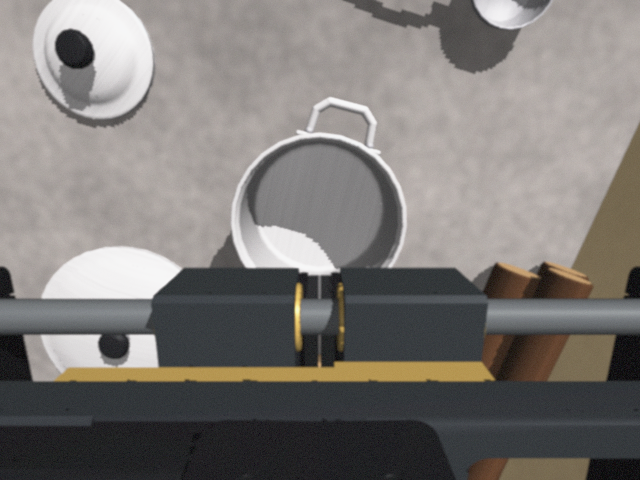

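The wrist view puts the pot's mouth centre at (0.638, 0.185), the pot being centred near pixel (320,215), which agrees with the top view. I'll lower to about 24 mm above the rim level and hold.

Request:
carry_out([
  [-0.001,0,-0.005,0,1],
  [-0.001,0,-0.015,0,1],
  [-0.001,0,-0.03,0,1],
  [-0.001,0,-0.045,0,1],
  [-0.001,0,-0.06,0,1],
  [-0.001,0,-0.075,0,1],
  [-0.001,0,-0.09,0,1],
  [-0.001,0,-0.105,0,1],
  [-0.001,0,-0.12,0,1],
  [-0.001,0,-0.134,0,1],
  [-0.001,0,-0.144,0,1],
  [-0.001,0,-0.15,0,1],
  [-0.001,0,-0.152,0,1],
  [-0.001,0,-0.152,0,1],
  [-0.001,0,-0.152,0,1],
  [-0.001,0,-0.152,0,1],
  [-0.001,0,-0.152,0,1],
  [-0.001,0,-0.152,0,1],
  [-0.001,0,-0.152,0,1],
  [-0.001,0,-0.152,0,1],
])

```text
time_s: 12.25
tool_pos: [0.6391, 0.184, 0.2988]
tool_rot: [180.0, -0.0, 15.7]
force: [0.4, -0.4, 0.3]
grip_width: 0.0002
```

Request:
carry_out([
  [0,0,0,0,1],
  [0,0,0,0,1],
  [0,0,0,0,1],
  [0,0,0,0,1],
  [0,0,0,0,1],
  [0,0,0,0,1],
  [0,0,0,0,1],
  [0,0,0,0,1],
  [0,0,0,0,1],
  [0,0,0,0,1],
  [0,0,0,0,1],
  [0,0,0,0,1],
  [0,0,0,0,1],
  [0,0,0,0,1],
  [0,0,0,0,1],
  [0,0,0,0,1],
  [0,0,0,0,1],
  [0,0,0,0,1],
  [0,0,0,0,1],
  [0,0,0,0,1],
])

```text
time_s: 14.25
tool_pos: [0.6391, 0.184, 0.2988]
tool_rot: [180.0, -0.0, 15.7]
force: [0.5, -0.2, 0.2]
grip_width: 0.0005
```

Run:
```python
from h import *
import cv2
p,d=env.read_camera('scene');cv2.imwrite('pics/s3.png',p[:,:,::-1])
o=env.get_obs();print(o['tool_pos'],o['time_s'],o['qpos'])
```

```text
[0.63907724 0.18402737 0.29878707] 14.3 [ 14.16280742  30.67742771 -44.36151991  86.86915014  22.0984663
  71.49946649 -17.54667295]
```

View pics/s3.png

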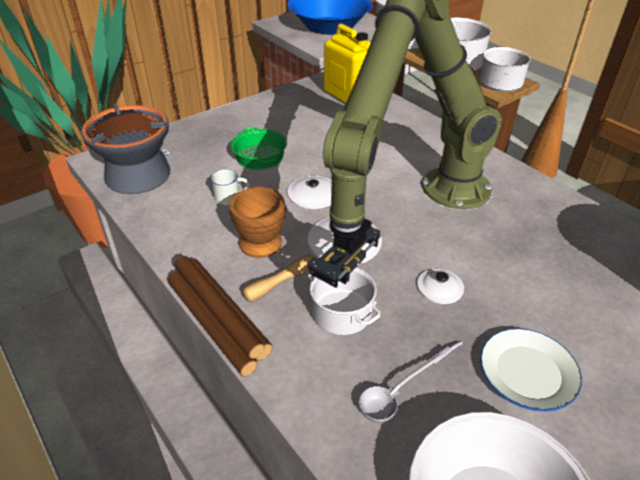

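The fingertips are over the pot's mouth at about (345,280) and touching nothing. I'll hold a little longer, rise, and go back high along the route already used to the clear starting area.

Request:
carry_out([
  [0,0,0,0,1],
  [0,0,0,0,1],
  [0,0,0,0,1],
  [0,0,0,0,1],
  [0,0,0,0,1],
  [0,0,0.005,0,1],
  [0,0,0.015,0,1],
  [0,0,0.03,0,1],
  [0,0,0.045,0,1],
  [0,0,0.06,0,1],
  [0,0,0.075,0,1],
  [0,0,0.09,0,1],
  [0,0,0.105,0,1],
  [0,0,0.12,0,1],
  [0,0,0.134,0,1],
  [0,0,0.144,0,1],
  [0,0,0.15,0,1],
  [0,0,0.152,0,1],
  [0,0,0.152,0,1],
  [0,0,0.152,0,1],
])

```text
time_s: 16.3
tool_pos: [0.639, 0.1839, 0.45]
tool_rot: [180.0, 0.1, 15.7]
force: [0.1, 0.8, 0.3]
grip_width: 0.0007
```

Request:
carry_out([
  [-0.005,-0.009,0,-1,1],
  [-0.014,-0.025,0,-3,1],
  [-0.028,-0.05,0,-6,1],
  [-0.043,-0.076,0,-9,1],
  [-0.058,-0.103,0,-12,1],
  [-0.073,-0.129,0,-15,1],
  [-0.088,-0.156,0,-18,1],
  [-0.103,-0.182,0,-21,1],
  [-0.118,-0.209,0,-24,1],
  [-0.133,-0.235,0,-27,1],
  [-0.148,-0.262,0,-30,1],
  [-0.163,-0.288,0,-33,1],
  [-0.178,-0.315,0,-36,1],
  [-0.193,-0.341,0,-39,1],
  [-0.208,-0.368,0,-42,1],
  [-0.223,-0.394,0,-45,1],
  [-0.236,-0.417,0,-47,1],
  [-0.246,-0.435,0,-49,1],
  [-0.252,-0.446,0,-50,1],
  [-0.254,-0.449,0,-50,1],
])

```text
time_s: 18.3
tool_pos: [0.3845, -0.2661, 0.4506]
tool_rot: [-180.0, 0.0, -34.4]
force: [0.4, -0.2, -0.1]
grip_width: 0.0005
```

Request:
carry_out([
  [-0.004,-0.008,0,-1,1],
  [-0.012,-0.024,0,-3,1],
  [-0.022,-0.045,0,-5,1],
  [-0.032,-0.066,0,-7,1],
  [-0.042,-0.087,0,-9,1],
  [-0.052,-0.108,0,-11,1],
  [-0.062,-0.129,0,-13,1],
  [-0.072,-0.15,0,-15,1],
  [-0.082,-0.171,0,-17,1],
  [-0.092,-0.192,0,-19,1],
  [-0.102,-0.213,0,-21,1],
  [-0.112,-0.234,0,-23,1],
  [-0.122,-0.255,0,-25,1],
  [-0.132,-0.276,0,-27,1],
  [-0.142,-0.297,0,-29,1],
  [-0.152,-0.316,0,-31,1],
  [-0.16,-0.331,0,-33,1],
  [-0.165,-0.341,0,-35,1],
  [-0.168,-0.347,0,-36,1],
  [-0.168,-0.347,0,-36,1],
])

```text
time_s: 20.3
tool_pos: [0.2167, -0.6125, 0.4505]
tool_rot: [180.0, 0.0, -70.4]
force: [0.2, 0.6, 0.1]
grip_width: 0.0005
```

Request:
carry_out([
  [0,0,0,0,1],
  [0,0,0,0,1],
  [0,0,0,0,1],
  [0,0,0,0,1],
  [0,0,0,0,1],
])

```text
time_s: 20.8
tool_pos: [0.2173, -0.6118, 0.4509]
tool_rot: [180.0, -0.0, -70.3]
force: [0.3, -0.1, 0.1]
grip_width: 0.0002
```

Run:
```python
from h import *
import cv2
p,d=env.read_camera('top');cv2.imwrite('pics/t4.png',p[:,:,::-1])
o=env.get_obs();print(o['tool_pos'],o['time_s'],np.abs(o['joint_velocities']).max(),o['force'])
a=np.load('top1.npz')['p'];df=np.abs(a.astype(int)-p).max(2)>40;df=df[100:320];print('changed px rows100-320:',df.sum(),np.argwhere(df)[:5])
```

```text
[ 0.21719065 -0.61182366  0.45087282] 20.85 0.1712640041082118 [-0.61005216  0.04428391  0.76710076]
changed px rows100-320: 0 []
```

View pics/t4.png

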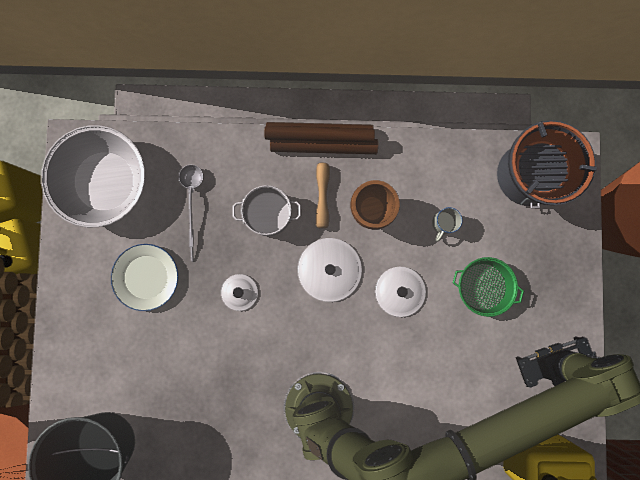

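The final top view matches the first one everywhere on the work area, and the hand is well clear near (555,360).

```bash
python3 -c "
from cell import env
print(env.sign_off())"
```

```text
the job is handed in; nothing more can be done
None
```

I pointed out the middle lid (168 mm) as the one that fits the pot, then the pot's mouth, then drew the hand back and handed the job in at about 21 s. No verdict was reported.

- **Middle lid:** with the fingers shut, I held the fingertips about 24 mm above its knob at (0.386, -0.265) for about 3 s.
- **Pot mouth:** I held the fingertips about 25 mm above its middle at (0.639, 0.184) for about 3 s.
- **Draw-back:** the hand went back to (0.217, -0.612), flange height 0.45 m, about 0.39 m sideways from the nearest lid's knob. It crossed the large lid with the fingertips about 0.22 m above its knob.

**Checks:**
- **Contact and movement:** no pixels changed over the work area between the first and last top views. The wrist force stayed under about 1 N, so nothing was touched or moved.
- **Position agreement:** the camera views agreed to within about 3 mm on the middle lid's knob and 2 mm on the pot's centre.
- **Lid sizes:** the top view read about 5% small on the middle and large lids (159 mm for 168, 203 mm for 214). I didn't get a measured diameter for the small lid, but in the picture the order of the three is clear.

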